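# Seat the vial tray on the heater's locating pins

### The arm

A 7-joint arm with a two-finger parallel gripper is mounted at the origin on the work surface. World frame = base frame: x ahead of the robot, y to its left, z up, the work surface at z = 0. Lengths are in m, angles in degrees, forces in N, time in s.
With the tool pointing down it reaches from about 0.4 to 0.85 m from the base axis. Payload 6.9 kg.
Tool frame: the origin (TCP) lies at the very end of the fingers, on their centre line; the grasp point (between the pads) lies 19 mm behind it; x points along the fingers, y is the direction in which the jaws open and shut, and the axes are right-handed (so a half turn about x gives the same grasp; the last joint's range is limited). The gripper opens to 85 mm and grips with 20 to 120 N. Pads are 22 mm wide; open, the fingers measure 114 mm over their backs; the gripper's body (76 mm by 85 mm) begins 54 mm behind the grasp point. The pads swing forward as they close: fully open they stand 13 mm farther back than shut.
Start: joints at [-69.586, 29.078, -13.613, 85.955, 7.202, 65.827, -8.869], TCP at [0.155, 0.605, 0.231] pointing down, gripper open.
Joint ranges: [-176.47, 176.47], [-13.61, 117.27], [-81.72, 77.17], [0.22, 143.17], [-87.28, 267.28], [10, 112.55], [-165.47, 165.47]. Speed limits (degrees/s): [136.94, 136.94, 180, 180, 180, 180, 180].

### API

Orientations are given as a 3x3 rotation matrix whose columns are the frame's x, y, z axes.
In Python, from plant import observe, get_image, sign_off, spot_in, silhouettes, pinpoint gives the robot as it stands.
- The arm moves only by the tool carry_out, never from a script. Its argument "plan" is a list that holds one entry, the list of rows, each a list of 7 numbers: the shift along the tool's x, y, z in m, then the turn, a rotation vector about the tool's x, y, z in degrees, then the opening, from -1 (shut) to 1 (fully open). A call has 1 to 20 rows; each row shifts and turns the pose as measured when the row begins, along the tool's axes as they then stand; what a row does not reach is not made up. A row lasts 1/12 s, in which the tool goes at most 41.7 mm and 7.16 degrees, less where a joint would pass 70% of its speed; a pose out of reach is approached as far as the arm can. A call with a gripper value outside its range is refused whole. The fingers move at their own pace and stop on an object; "squeeze" is the grip in N (left out, the last holds). Time passes only in rows, so rows that do not move let the fingers close. It gives the time, the measured TCP pose, the force and the opening at its end, in the units of the state.
- observe(): the state, without advancing time (a new reading comes with each control period).
- get_image(name): name is "side" or "top" or "wrist"; returns a dict with "frame" (480x640x3 uint8, blue, green, red), "mtx" (3x3 intrinsics, pixels), "k1" (the pictures are not rectified: a ray, as slopes to the right and down, at radius r is drawn at 1 + k1 r^2 times it, then the intrinsics apply), "pose" (4x4, takes a point from camera to world coordinates). Camera axes: x right, y down, z forward; pixel columns grow to the right and rows downward; lengths in m; the calibration is good to about 2 mm. A picture is of the moment at which its call begins. There is no depth.
- sign_off(): hands the job in, once; it reports no verdict.
Trained networks look in the newest picture that a camera, given by its name, has taken for a name from the list of things; names that differ only in an ending like _2 or _b are one class to them, and where a whole thing is asked for, a point or a joint stands for the part that bears it (a point fixed in the world has none). Each returns a list of dicts, best first, with "confidence" (0 to 1); they miss things now and then, are a little off and sometimes report something else, mostly with a low value. They report only what shows in the picture. A call takes as long as a camera call.
- spot_in(camera, name): "xy" ([column, row] in pixels, amid what is visible of it).
- silhouettes(camera, name): "region" (480x640 bool, what is visible of it) and "xy" ([column, row] in pixels, amid what is visible of it).
- pinpoint(camera, name): "xy" ([column, row] in pixels: a listed point, or the origin of a listed thing).
The state is a dict: "time": time; "qpos": joint angles; "qd": joint speeds; "joint_torque": joint torques, N m; "position": TCP position; "ee_rot": TCP orientation; "force": force on the tool from outside, world axes, zero at the start; "wrist_torque": the same for the moment, N m; "width": opening from 0.0 (shut) to 1.0 (fully open).
Only numpy, scipy, OpenCV 4.12 (cv2) and the standard library are available. Lean on these libraries where they do the work, as an engineer would, in place of code of your own. Each camera call takes 0.05 s, during which the arm holds its last target. There are 200 camera calls.

### The job

The white vial tray has been left askew on the blue dry-block heater, propped up on the two locating pins. Without lifting it, nudge it with the fingers, back towards the aluminium fence and sideways along it, until its two pin holes drop over the pins and it lies flat on the deck. Keep the two vials standing in the tray, leave everything else where it is, and finish with the hand clear.

Things in the scene. Friction and masses are not known exactly. Their poses are not given: they have to be found in the camera images.
- heater: Blue dry-block heater, 300 mm (x) by 360 mm (y), fixed to the bench. Origin: centre of its underside, on the bench. Its x axis points from the front panel to the fence, y to the left, z up. Its flat grey top, the deck, is 70 mm above the origin.
- fence (a point): Middle of the aluminium fence, on deck level on its face towards the tray, 95.5 mm along +x from the heater's origin (heater axes). The fence runs along y: 260 mm long, 12 mm thick, 22 mm high above the deck. Two orange marks on its top stand at the y of the two pins.
- home (a point): Point on the deck surface, 30 mm along +x from the heater's origin, with which the tray's origin coincides when it is seated (heater axes). Pushed flush against the fence the tray is 0.5 mm beyond it, which the play in the holes allows.
- pin_left (a point): Tip of the left steel locating pin, fixed to the deck at 50 mm along x and +35 mm along y from the heater's origin. Each pin is 8 mm in diameter and stands 7 mm above the deck; the upper 3 mm taper to 4 mm diameter. At the start the tray hides both pins.
- pin_right (a point): Tip of the right locating pin, at 50 mm along x and -35 mm along y from the heater's origin.
- tray: Loose white tray, about 0.3 kg, 130 (x) by 170 (y) by 20 mm thick. Origin: centre of its underside; x towards the fence, z up. Two rows of four wells (21 mm diameter, 12 deep), a blue label between, two 11 mm through holes for the pins at x = +20, y = +/-35 mm. Orange marks on top of its fence-side edge at y = +/-35 mm meet those on the fence when seated. It slides with 1 to 4 N.
- tray_front (a point): Middle of the tray's front lower edge (tray x = -65 mm, y = 0). At the start the front edge rests on the deck and the pins prop the fence side up by 9 to 11 mm. The tray then stands 16 to 28 mm short of its seated place in x, 14 to 34 mm off to the left or right, turned up to 0.13 rad. Once the holes drop over the pins these stop it sideways.
- hole_left (a point): Centre of the left pin hole's mouth on the tray's underside (tray x = +20 mm, y = +35 mm).
- hole_right (a point): Centre of the right pin hole's mouth on the tray's underside (tray x = +20 mm, y = -35 mm).
- vial_a: Glass vial with black cap, 18 mm diameter, 48 mm high, standing loose in the tray well at tray x = +45 mm, y = -20 mm; it stands out 36 mm above the tray. Origin: centre of its underside.
- vial_b: The same, in the tray well at tray x = +45 mm, y = +20 mm.
- jar: Small amber jar with white lid, 32 mm diameter, 45 mm high, standing on the heater's deck behind the fence. Origin: centre of its underside.
- vial_c: Capped vial like those in the tray, in the aluminium rack on the right. Origin: centre of its underside.
- vial_d: Capped vial like those in the tray, in the aluminium rack on the right. Origin: centre of its underside.
- reagent: Amber reagent bottle with blue cap, 70 mm diameter, 150 mm high, on the bench to the left. Origin: centre of its underside.
- beaker: Empty glass beaker, 68 mm diameter, 85 mm high, on the bench to the left. Origin: centre of its underside.
- tipbox: Blue pipette-tip box with clear cover, 120 by 85 by 57 mm, on the bench to the right. Origin: centre of its underside.

How it is judged:
By the outcome, as a careful person would: the job done as asked, in the order asked, and still so for the second after the job is handed in, with the robot touching nothing.
It also fails if it takes over 51 s, if anything falls off the work surface, if the arm or the gripper's body presses on something with over 40 N, if the wrist force passes 120 N, or if a joint passes its speed limit or range.

## Working session

There is one attempt and no reset: what is moved stays moved. The work goes in short steps, Python scripts to look and compute and a tool call to move; the robot and the scene stay as the last step left them, time stands still between calls to the robot, and variables do not carry over. Pictures are saved under pics/ and viewed, about 8 in all and at most 12, crops included, and the job is handed in when it is done.

Besides the shell and the picture viewer there is one more tool, called after ">>>" as name([rows], argument=value, ...), one row to a line, values as JSON. carry_out: Moves the arm, as the interface text tells. Its arguments: {"type":"object","properties":{"plan":{"type":"array","items":{"type":"array","items":{"type":"array","items":{"type":"number"}}}},"squeeze":{"type":"number"}},"required":["plan"]}

```bash
mkdir -p pics; cat > h.py <<'E'
import numpy as np, cv2
from plant import *
def ray(im,xy):
    K=im['mtx']; d=np.array([(xy[0]-K[0,2])/K[0,0],(xy[1]-K[1,2])/K[1,1]]); u=d.copy()
    for _ in range(20): u=d/(1+im['k1']*(u@u))
    P=im['pose']; return P[:3,3],P[:3,:3]@np.array([u[0],u[1],1])
def onz(im,xy,z):
    o,d=ray(im,xy); return o+d*(z-o[2])/d[2]
def proj(im,p):
    P=im['pose']; c=P[:3,:3].T@(np.array(p)-P[:3,3]); u=c[:2]/c[2]; u=u*(1+im['k1']*(u@u)); K=im['mtx']
    return np.array([K[0,0]*u[0]+K[0,2],K[1,1]*u[1]+K[1,2]])
E
python3 - <<'E'
from h import *
np.set_printoptions(precision=4,suppress=True)
s=observe();print(s['time'],s['position'],s['ee_rot'],s['force'],s['width'])
for c in ['side','top']:
    im=get_image(c);cv2.imwrite(f'pics/{c}0.png',im['frame']);print(c,im['pose'],im['mtx'][0,0],im['k1'])
    for n,z in [('heater',0),('fence',.07),('home',.07),('tray',.075),('tray_front',.07),('hole_left',.08),('hole_right',.08),('pin_left',.077),('vial_a',.09),('jar',.07)]:
        for r in pinpoint(c,n)[:2]: print(n,np.round(r['xy'],1),round(r['confidence'],2),onz(im,r['xy'],z))
E
```

```text
0.0 [0.1551 0.6049 0.2304] [[-0.0004  0.2482  0.9687]
 [-0.0018  0.9687 -0.2482]
 [-1.     -0.0018  0.    ]] [ 0.8578 -0.7231 -0.3019] 0.9971597250005725
side [[ 0.9945 -0.0499  0.092   0.4278]
 [-0.1042 -0.5593  0.8224 -1.1192]
 [ 0.0104 -0.8275 -0.5614  0.8551]
 [ 0.      0.      0.      1.    ]] 613.4262785070574 -0.10559764070987654
heater [337.8 279.4] 0.74 [ 0.5985 -0.0259  0.    ]
fence [380.7 258.5] 0.92 [ 0.6882 -0.0499  0.07  ]
tray [339.6 261.9] 0.74 [ 0.5955 -0.061   0.075 ]
tray_front [310.  261.2] 0.73 [ 0.5328 -0.0459  0.07  ]
hole_left [352.8 256.8] 0.83 [ 0.6255 -0.0518  0.08  ]
hole_left [380.9 260.2] 0.63 [ 0.6841 -0.0697  0.08  ]
hole_right [352.7 270.6] 0.86 [ 0.6178 -0.1011  0.08  ]
pin_left [360.3 246.9] 0.84 [ 0.6488 -0.0116  0.077 ]
vial_a [303.2 420.8] 0.74 [ 0.4794 -0.4939  0.09  ]
vial_a [267.4 443.3] 0.64 [ 0.422  -0.5317  0.09  ]
jar [393.7 237.6] 0.73 [0.7338 0.0287 0.07  ]
top [[-0.0069 -0.9966  0.082   0.4614]
 [-1.      0.0072  0.0028  0.0003]
 [-0.0033 -0.082  -0.9966  1.2808]
 [ 0.      0.      0.      1.    ]] 543.9422023003937 -0.02672278979646492
heater [368.6 205.9] 0.69 [ 0.6535 -0.0822  0.    ]
home [350.6 215.8] 0.5 [ 0.6209 -0.0371  0.07  ]
tray [360.2 224.6] 0.83 [ 0.6003 -0.0581  0.075 ]
tray_front [357.7 257. ] 0.87 [ 0.5283 -0.052   0.07  ]
tray_front [533.6 300.5] 0.21 [ 0.4287 -0.4417  0.07  ]
hole_left [349.6 216.3] 0.96 [ 0.6184 -0.0345  0.08  ]
hole_left [515.3 276.5] 0.65 [ 0.482  -0.3992  0.08  ]
hole_right [377.  220.1] 0.97 [ 0.6095 -0.0954  0.08  ]
pin_left [509.2 201. ] 0.34 [ 0.6509 -0.3924  0.077 ]
pin_left [159.8 239.6] 0.21 [0.5698 0.389  0.077 ]
vial_a [354.2 203.9] 0.58 [ 0.6447 -0.0447  0.09  ]
vial_a [514.4 275.5] 0.58 [ 0.484 -0.394  0.09 ]
jar [324.4 162.7] 0.7 [0.7423 0.021  0.07  ]
```

```bash
python3 - <<'E'
import cv2
a=cv2.imread('pics/top0.png')[120:300,250:450];cv2.imwrite('pics/topc.png',cv2.resize(a,None,fx=4,fy=4,interpolation=2)[:600,:])
a=cv2.imread('pics/side0.png')[170:320,240:440];cv2.imwrite('pics/sidec.png',cv2.resize(a,None,fx=4,fy=4,interpolation=2))
E
```

```text
(no output)
```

View pics/topc.png

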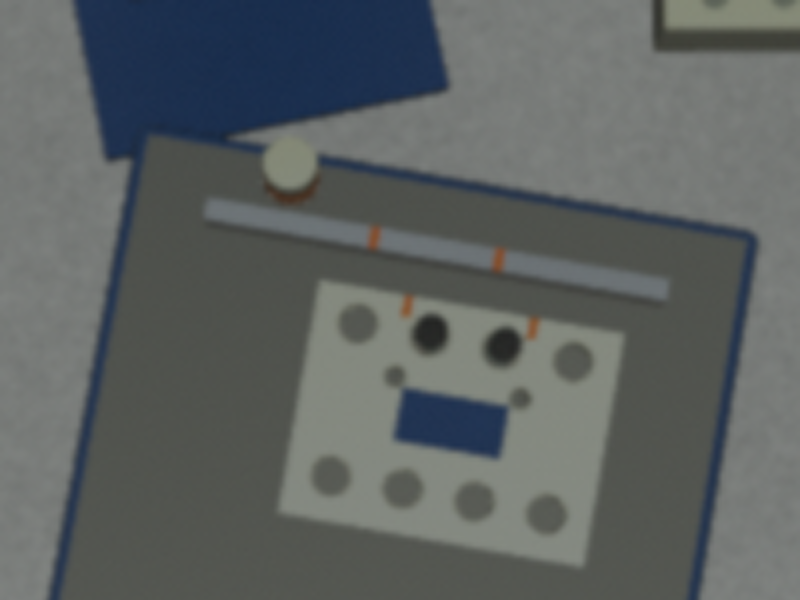

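View pics/sidec.png

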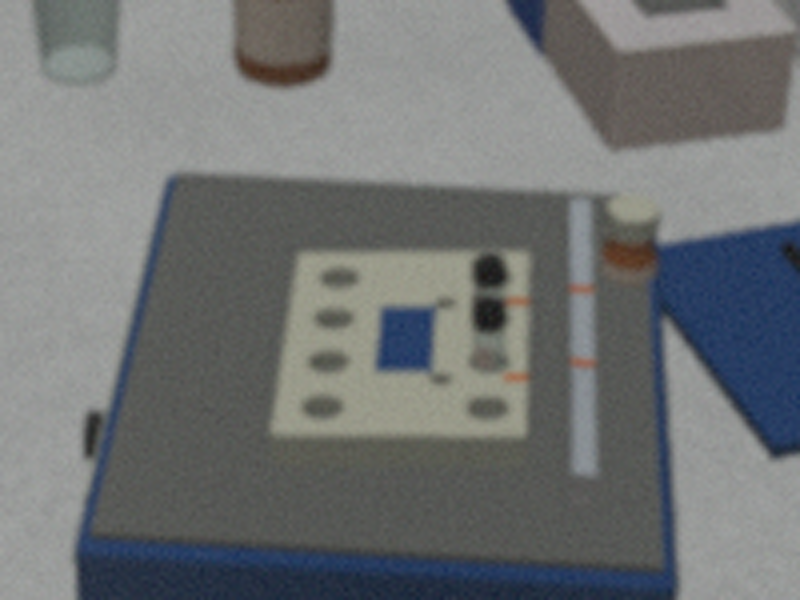

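View pics/side0.png

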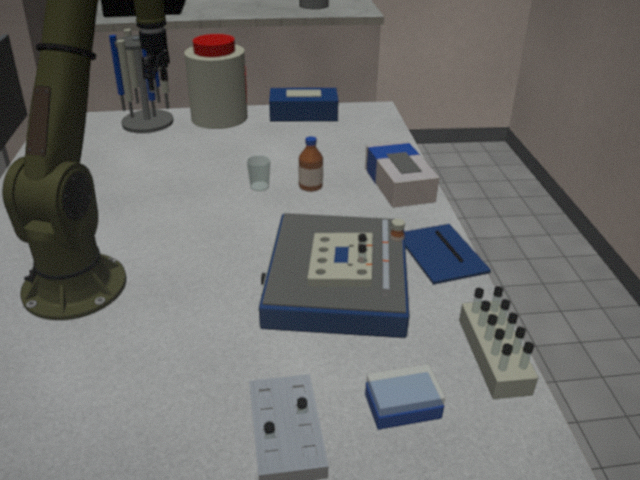

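The top view (crop ×4, offset 250,120) shows the tray to the right of the fence marks and short of the fence. The tray marks are at crop (407,306) and (534,328), the fence marks at (375,238) and (499,259). Vials stand in the inner rear wells, and the hand is well off to the left. Next I'll fit both poses.

```bash
cat > fit.py <<'E'
from h import *
from scipy.optimize import least_squares
from scipy.spatial.transform import Rotation as R
def Rz(a): return R.from_euler('z',a).as_matrix()
def hp(q,p): return np.array([q[0],q[1],0])+Rz(q[2])@np.array(p)
# tray relative to heater: dx,dy,yaw,pitch (front lower edge on the deck)
def tp(q,t,p):
    M=Rz(t[2])@R.from_euler('y',-t[3]).as_matrix()
    return hp(q,np.array([t[0],t[1],.07])+Rz(t[2])@np.array([-.065,0,0])+M@(np.array(p)+[.065,0,0]))
E
cat > f0.py <<'E'
from fit import *
T=get_image('top');S=get_image('side')
H=[((148,133),(.15,.18,.07)),((755,235),(.15,-.18,.07)),((375,238),(.1015,.035,.092)),((499,259),(.1015,-.035,.092)),((205,209),(.1015,.13,.092)),((668,290),(.1015,-.13,.092))]
HS=[((173,177),(-.15,.18,.07)),((80,545),(-.15,-.18,.07)),((667,570),(.15,-.18,.07)),((582,289),(.1015,.035,.092)),((583,363),(.1015,-.035,.092))]
C=[(.065,.085,.02),(.065,-.085,.02),(-.065,-.085,.02),(-.065,.085,.02)]
TT=list(zip([(320,281),(624,333),(583,567),(280,515)],C))+[((395,376),(.02,.035,.02)),((520,399),(.02,-.035,.02))]
TS=list(zip([(530,253),(527,437),(271,436),(298,251)],C))
def res(v):
    q,t=v[:3],v[3:7]; b={'T':v[7:9],'S':v[9:11]}
    r=[]
    for im,off,k,h,tr in ((T,(250,120),'T',H,TT),(S,(240,170),'S',HS,TS)):
        for px,p in h: r.append(proj(im,hp(q,p))+b[k]-(np.array(px)/4+off))
        for px,p in tr: r.append(proj(im,tp(q,t,p))+b[k]-(np.array(px)/4+off))
    return np.r_[np.ravel(r),v[7:]/1.0]
o=least_squares(res,np.r_[.6,-.04,-.15,0.01,-.02,0,.07,0,0,0,0],x_scale=np.r_[.01,.01,.1,.01,.01,.1,.1,1,1,1,1],loss='soft_l1')
np.set_printoptions(precision=4,suppress=True)
v=o.x;q,t=v[:3],v[3:7];print('heater',q,'tray rel',t,'bias',v[7:],'rms',np.sqrt((res(v)**2).mean()))
print(np.abs(res(v)).reshape(-1,2).max(1))
print('lift at rear',.13*np.sin(t[3]))
for n,p in dict(front=(-.065,0,0),R=(0,-.085,.01),L=(0,.085,.01)).items(): print(n,tp(q,t,p))
np.save('q.npy',q)
E
python3 f0.py
```

```text
heater [ 0.5946 -0.0362 -0.1859] tray rel [ 0.0086 -0.0249  0.0047  0.0613] bias [ 0.4589  0.9543  0.9517 -0.0527] rms 1.2248395250329647
[3.5526 2.1344 0.2252 0.4747 0.122  0.2787 0.1701 0.2377 0.2324 0.4146
 0.2545 0.1202 3.1999 2.3338 3.717  0.1104 0.12   0.2313 0.1783 0.1153
 0.3814 0.9543 0.9517]
lift at rear 0.007960271510393465
front [ 0.5346 -0.0505  0.07  ]
R [ 0.5825 -0.1457  0.084 ]
L [0.6131 0.0215 0.084 ]
```

The fit gives heater yaw -10.65°. The tray is 21.4 mm short of its seat in x, 24.9 mm to the right, and turned about 0.3°. I'll push from the front to the fence first with the fingers spread along y, then sideways.

>>> carry_out([
  [[0,-0.027,0.032,0,0,0,1],[0,-0.027,0.032,0,0,0,1],[0,-0.027,0.032,0,0,0,1],[0,-0.027,0.032,0,0,0,1],[0,-0.027,0.03,0,0,0,1],[0,-0.027,0.03,0,0,0,1],[0,-0.027,0.03,0,0,0,1],[0,-0.027,0.03,0,0,0,1],[0,-0.027,0.025,0,0,0,1],[0,-0.027,0.025,0,0,0,1],[0,-0.027,0.025,0,0,0,1],[0,-0.027,0.025,0,0,0,1],[0,-0.027,0.02,-1,0,0,1],[0,-0.027,0.02,-1,0,0,1],[0,-0.027,0.02,-1,0,0,1],[0,-0.027,0.01,0,0,0,1]],
])

```text
time: 2.53
position: [0.4663, 0.0714, 0.2285]
ee_rot: [[0.003, 0.181, 0.984], [0.009, 0.984, -0.181], [-1.0, 0.009, 0.002]]
force: [1.0, -1.1, -0.3]
width: 0.998
```

>>> carry_out([
  [[0,-0.025,0.012,0,0,0,1],[0,-0.025,0.012,0,0,0,1],[0,-0.025,0.012,0,0,0,1],[0,-0.025,0.012,0,0,0,1],[0.02,-0.005,0.003,0,0,0,1],[0.03,0,0,0,0,0,1],[0.03,0,0,0,0,0,1],[0.03,0,0,0,0,0,1],[0.01,0,0,0,0,0,1],[0,0,0,0,0,0,1]],
])

```text
time: 3.37
position: [0.504, -0.0583, 0.1068]
ee_rot: [[0.016, 0.196, 0.981], [0.004, 0.981, -0.196], [-1.0, 0.007, 0.015]]
force: [0.1, -0.2, 0.5]
width: 1.003
```

```bash
python3 - <<'E'
from h import *
a=get_image('side')['frame'][130:330,220:440];b=get_image('wrist')['frame']
cv2.imwrite('pics/m1.png',np.hstack([cv2.resize(a,(440,400)),cv2.resize(b,(360,270+130))]))
E
```

```text
(no output)
```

View pics/m1.png

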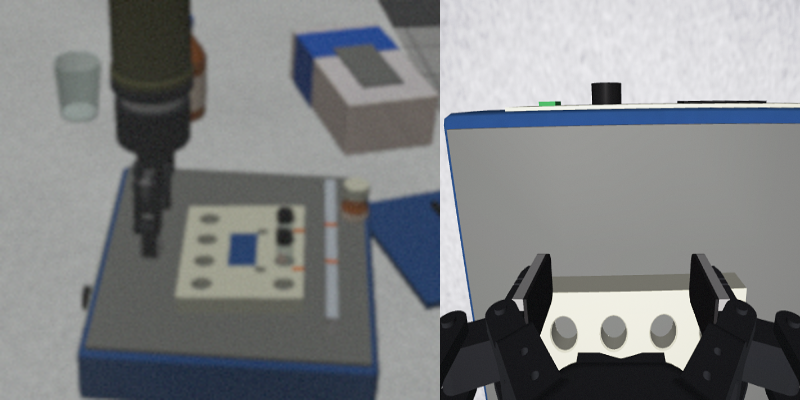

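>>> carry_out([
  [[0.012,0.007,-0.003,0.5,0.9,0,1],[0.012,0.006,-0.003,0,0,0,1],[0.006,0,0,0,0,0,1],[0.003,0,0,0,0,0,1],[0,0,0,0,0,0,1]],
])

```text
time: 3.88
position: [0.5058, -0.0423, 0.0783]
ee_rot: [[0.011, 0.205, 0.979], [0.007, 0.979, -0.205], [-1.0, 0.009, 0.009]]
force: [0.6, 0.3, 0.1]
width: 1.0
```

>>> carry_out([
  [[0.004,0,-0.002,-1.2,0.5,0.5,1],[0.003,0,0,0,0,0,1],[0.003,0,0,0,0,0,1],[0,0,0,0,0,0,1]],
])

```text
time: 4.22
position: [0.5056, -0.0421, 0.0697]
ee_rot: [[0.007, 0.184, 0.983], [0.017, 0.983, -0.185], [-1.0, 0.018, 0.004]]
force: [0.5, -0.7, -0.7]
width: 0.997
```

>>> carry_out([
  [[0.004,-0.003,0.003,0,0,-1,1],[0.001,-0.002,0.004,0,0,0,1],[0,0,0.004,0,0,0,1],[0,0,0.003,0,0,0,1],[0,0,0.003,0,0,0,1],[0,0,0.003,0,0,0,1],[0,0,0.003,0,0,0,1]],
])

```text
time: 4.8
position: [0.5283, -0.052, 0.0647]
ee_rot: [[0.001, 0.186, 0.983], [-0.003, 0.983, -0.186], [-1.0, -0.002, 0.002]]
force: [-2.3, 1.2, 1.4]
width: 0.999
```

>>> carry_out([
  [[0,0,0.003,0,0,0,1],[0,0,0.003,0,0,0,1],[0,0,0.003,0,0,0,1],[0,0,0.003,0,0,0,1]],
])

```text
time: 5.13
position: [0.5399, -0.0543, 0.0647]
ee_rot: [[-0.001, 0.185, 0.983], [-0.002, 0.983, -0.185], [-1.0, -0.002, -0.001]]
force: [-2.1, 0.1, 0.8]
width: 1.003
```

```bash
python3 - <<'E'
from h import *
a=get_image('side')['frame'][200:300,270:420];b=get_image('top')['frame'][140:280,290:430]
cv2.imwrite('pics/m2.png',np.hstack([cv2.resize(a,(450,420)),cv2.resize(b,(350,420))]))
E
```

```text
(no output)
```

View pics/m2.png

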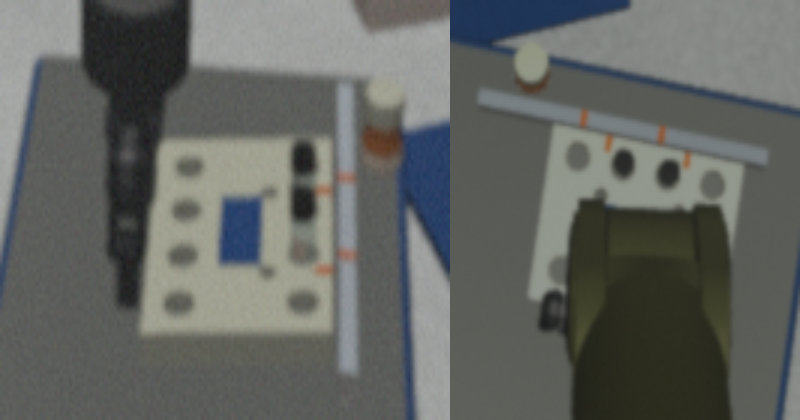

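The tray is moving squarely and both vials are standing. A gap of about 5 mm to the fence remains.

>>> carry_out([
  [[0,0,0.002,0,0,0,1],[0,0,0.002,0,0,0,1],[0,0,0.0015,0,0,0,1],[0,0,0.001,0,0,0,1]],
])

```text
time: 5.57
position: [0.5434, -0.055, 0.0641]
ee_rot: [[-0.008, 0.185, 0.983], [-0.001, 0.983, -0.185], [-1.0, -0.003, -0.008]]
force: [-4.3, 0.7, 3.0]
width: 0.999
```

>>> carry_out([
  [[0,0,0.003,0,0,0,1],[0,0,0.003,0,0,0,1],[0,0,0.001,0,0,0,1]],
])

```text
time: 5.82
position: [0.5429, -0.055, 0.0632]
ee_rot: [[-0.023, 0.185, 0.982], [0.001, 0.983, -0.185], [-1.0, -0.004, -0.023]]
force: [-0.8, 0.7, 1.7]
width: 1.0
```

>>> carry_out([
  [[0,0,-0.012,0,-1.3,0,1],[0,0,-0.012,0,0,0,1],[-0.03,0,0,0,0,0,1],[-0.035,0,0,0,0,0,1],[-0.035,0,0,0,0,0,1],[-0.03,-0.02,0,7,0,0,1],[0,-0.03,0,7,0,0,1],[0,-0.03,0.0,7,0,0,1],[0,-0.03,0.0,7,0,0,1]],
])

```text
time: 6.57
position: [0.4863, -0.1482, 0.2012]
ee_rot: [[0.016, 0.626, 0.78], [-0.003, 0.78, -0.626], [-1.0, 0.008, 0.014]]
force: [0.1, -1.3, -0.3]
width: 1.0
```

```bash
python3 - <<'E'
from h import *
print(observe()['qpos'],observe()['ee_rot'])
a=get_image('side')['frame'][200:300,270:420];b=get_image('top')['frame'][140:280,290:430]
cv2.imwrite('pics/m3.png',np.hstack([cv2.resize(a,(450,420)),cv2.resize(b,(350,420))]))
E
```

```text
[  8.12500828  19.94199276   8.42256534 106.91486469  -3.7319918
  52.46018342  69.52618135] [[ 0.01620661  0.62587621  0.77975401]
 [-0.00293172  0.77988282 -0.62591868]
 [-0.99986437  0.007858    0.01447415]]
```

View pics/m3.png

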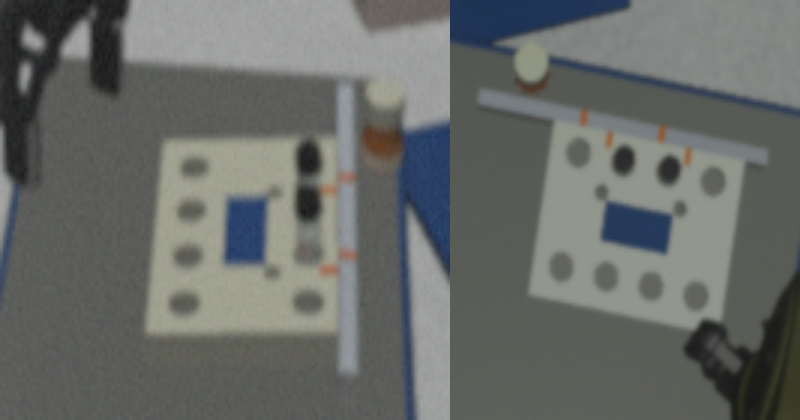

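>>> carry_out([
  [[0,0,0,7,0,0,1],[0,0,0,7,0,0,1],[0,0,0,7,0,0,1],[0,0,0,7,0,0,1],[0,0,0,7,0,0,1],[0,0,0,7,0,0,1],[0,0,0,7,0,0,1],[0,0,0,7,0,0,1],[0,0.02,0,6,0,0,1],[0,0.03,0,0,0,0,1],[0,0.03,0,0,0,0,1],[0,0.015,0,0,0,0,1],[0,0,0,0,0,0,1]],
])

```text
time: 7.75
position: [0.5882, -0.1695, 0.2052]
ee_rot: [[0.028, 0.977, -0.21], [-0.009, -0.21, -0.978], [-1.0, 0.029, 0.003]]
force: [-0.2, -0.0, 0.1]
width: 1.001
```

```bash
cat > rel.py <<'E'
# pose now, tool target in tool axes for heater-frame point (x,y) and yaw error
from fit import *
import sys
s=observe();q=np.load('q.npy');p,Rm=s['position'],s['ee_rot']
h=Rz(q[2]).T@(p-[q[0],q[1],0]);print('tool in heater mm',np.round(h*1000,1),'force heater',np.round(Rz(q[2]).T@s['force'],2))
yh=Rz(q[2])@[1.,0,0];zh=-(Rz(q[2])@[0,1.,0]);D=np.c_[[0,0,-1.],yh,zh]
print('rotvec tool deg',np.round(np.degrees(R.from_matrix(Rm.T@D).as_rotvec()),2))
if len(sys.argv)>2:
    g=hp(q,[float(sys.argv[1])/1e3,float(sys.argv[2])/1e3,0]);g[2]=p[2];print('shift tool mm',np.round(D.T@(g-p)*1e3,1))
print('q7',s['qpos'].round(0))
E
python3 rel.py 24 -140
```

```text
tool in heater mm [  18.3 -132.2  205.2] force heater [-0.14 -0.07  0.07]
rotvec tool deg [-1.49  0.17 -1.69]
shift tool mm [0.  5.7 7.8]
q7 [ -1.  30.  23.  92. -13.  59.  14.]
```

>>> carry_out([
  [[0.02,0.004,0.008,-1.5,0,-1.7,1],[0.035,0.002,0,0,0,0,1],[0.035,0,0,0,0,0,1],[0.03,0,0,0,0,0,1],[0.01,0,0,0,0,0,1],[0.003,0,0,0,0,0,1],[0,0,0,0,0,0,1]],
])

```text
time: 8.33
position: [0.5965, -0.1777, 0.0694]
ee_rot: [[0.005, 0.985, -0.175], [-0.005, -0.175, -0.985], [-1.0, 0.006, 0.004]]
force: [-0.3, 0.5, 0.5]
width: 1.001
```

```bash
python3 rel.py 24 -140
```

```text
tool in heater mm [  28.  -138.8   69.4] force heater [-0.42  0.41  0.54]
rotvec tool deg [ 0.59  0.21 -0.35]
shift tool mm [ 0.  -4.   1.2]
q7 [  3.  39.  19.  98. -17.  45.  20.]
```

>>> carry_out([
  [[0.003,-0.004,-0.005,0.6,0.2,-0.4,1],[0,0,-0.005,0,0,0,1],[0,0,-0.004,0,0,0,1],[0,0,-0.003,0,0,0,1],[0,0,-0.003,0,0,0,1],[0,0,-0.003,0,0,0,1],[0,0,-0.003,0,0,0,1],[0,0,-0.003,0,0,0,1]],
])

```text
time: 9.0
position: [0.601, -0.1479, 0.0742]
ee_rot: [[0.009, 0.982, -0.186], [-0.003, -0.186, -0.983], [-1.0, 0.01, 0.002]]
force: [0.0, -1.4, -1.3]
width: 0.997
```

```bash
python3 rel.py 24 -96
```

```text
tool in heater mm [  26.9 -108.6   74.2] force heater [ 0.27 -1.39 -1.33]
rotvec tool deg [-0.07  0.1  -0.55]
shift tool mm [  0.   -2.9 -12.6]
q7 [ -1.  39.  20.  99. -17.  45.  17.]
```

>>> carry_out([
  [[0.004,0,0.002,0,0,-0.5,1],[0.004,0,0,0,0,0,1],[0,0,0,0,0,0,1]],
])

```text
time: 9.25
position: [0.6017, -0.1481, 0.0659]
ee_rot: [[0.001, 0.983, -0.184], [-0.001, -0.184, -0.983], [-1.0, 0.001, 0.0]]
force: [0.6, -0.0, -0.5]
width: 0.999
```

```bash
cat rel.py >/dev/null; python3 rel.py 24 -96; python3 - <<'E'
from h import *
a=get_image('side')['frame'][200:300,270:420];b=get_image('top')['frame'][140:280,290:430]
cv2.imwrite('pics/m4.png',np.hstack([cv2.resize(a,(450,420)),cv2.resize(b,(350,420))]))
E
```

```text
tool in heater mm [  27.6 -108.7   65.9] force heater [ 0.6   0.11 -0.48]
rotvec tool deg [ 0.02  0.02 -0.07]
shift tool mm [  0.   -3.6 -12.7]
q7 [ -0.  39.  20.  99. -18.  45.  17.]
```

View pics/m4.png

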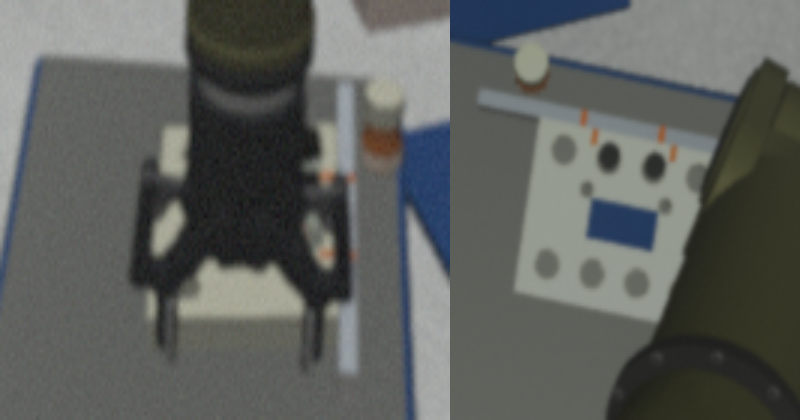

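>>> carry_out([
  [[0.0005,0,-0.003,0,0,0,1],[0.0005,0,-0.003,0,0,0,1],[0.0005,0,-0.0025,0,0,0,1],[0.0005,0,-0.0025,0,0,0,1]],
])

```text
time: 9.68
position: [0.6034, -0.1407, 0.0648]
ee_rot: [[0.002, 0.982, -0.188], [-0.004, -0.188, -0.982], [-1.0, 0.003, 0.004]]
force: [-1.1, -1.8, 1.0]
width: 1.004
```

```bash
python3 rel.py 24 -96
```

```text
tool in heater mm [  27.9 -101.1   64.8] force heater [-0.76 -1.97  0.95]
rotvec tool deg [-0.18  0.23 -0.15]
shift tool mm [ 0.  -3.9 -5.1]
q7 [ -1.  39.  20.  99. -18.  45.  16.]
```

>>> carry_out([
  [[0,0,-0.0025,0,0,0,1],[0,0,-0.002,0,0,0,1],[0,0,-0.002,0,0,0,1]],
])

```text
time: 9.93
position: [0.6044, -0.1336, 0.0648]
ee_rot: [[0.001, 0.982, -0.188], [-0.005, -0.188, -0.982], [-1.0, 0.002, 0.004]]
force: [-3.9, -10.4, 1.5]
width: 1.004
```

```bash
python3 rel.py 24 -96;  cat > marks.py <<'E'
from fit import *
# orange blobs in top view -> mark offsets in the heater frame
im=get_image('top');q=np.load('q.npy')
c=cv2.cvtColor(im['frame'],cv2.COLOR_BGR2HSV);m=cv2.inRange(c,(3,90,60),(18,255,255))
m[:140]=0;m[230:]=0;m[:,:320]=0;m[:,400:]=0
n,l,st,ce=cv2.connectedComponentsWithStats(m)
for i in range(1,n):
    if st[i,4]<3: continue
    for z in (.092,.09,.1):
        p=Rz(q[2]).T@(onz(im,ce[i],z)-[q[0],q[1],0]); print(i,st[i,4],ce[i].round(1),z,(p[:2]*1e3).round(1))
E
python3 marks.py
```

```text
tool in heater mm [ 27.7 -94.   64.8] force heater [ -1.94 -11.     1.53]
rotvec tool deg [-0.16  0.26 -0.12]
shift tool mm [ 0.  -3.7  2. ]
q7 [ -2.  39.  20.  99. -18.  45.  16.]
1 15 [323.5 168.8] 0.092 [115.8  81.7]
1 15 [323.5 168.8] 0.09 [116.2  81.9]
1 15 [323.5 168.8] 0.1 [114.1  81.3]
2 23 [342.2 181.6] 0.092 [94.8 35.7]
2 23 [342.2 181.6] 0.09 [95.2 35.7]
2 23 [342.2 181.6] 0.1 [93.2 35.5]
3 26 [373.4 187.1] 0.092 [ 95.  -34.3]
3 26 [373.4 187.1] 0.09 [ 95.4 -34.4]
3 26 [373.4 187.1] 0.1 [ 93.4 -34. ]
```

A side force of 11 N means the pins have stopped the tray, and each tray mark has merged with its fence mark. I'll back off and check.

>>> carry_out([
  [[0,0,0.01,0,0,0,1],[0,0,0.02,0,0,0,1],[-0.02,0,0.01,0,0,0,1],[-0.04,0,0.01,0,0,0,1],[-0.04,0,0.01,0,0,0,1],[-0.04,0,0.02,0,0,0,1],[0,0,0.04,0,0,0,1],[0,0,0.04,0,0,0,1],[0,0,0.04,0,0,0,1],[0,0,0.0,0,0,0,1]],
])

```text
time: 10.82
position: [0.5681, -0.3314, 0.2076]
ee_rot: [[0.002, 0.985, -0.175], [-0.0, -0.175, -0.985], [-1.0, 0.002, -0.0]]
force: [-2.2, -0.4, -0.2]
width: 1.0
```

```bash
python3 marks.py;python3 rel.py; python3 - <<'E'
from fit import *
S=get_image('side');T=get_image('top');q=np.load('q.npy')
a=cv2.resize(S['frame'][215:305,280:415],None,fx=4,fy=4,interpolation=2);b=cv2.resize(T['frame'][150:265,300:430],None,fx=4,fy=4,interpolation=2)
C=np.array([(.065,.085,.02),(.065,-.085,.02),(-.065,-.085,.02),(-.065,.085,.02)])
# predicted outline of the seated tray top (fit bias: subtract)
for im,o,d,bi in((S,(280,215),a,(.95,-.05)),(T,(300,150),b,(.46,.95))):
    P=np.array([(proj(im,hp(q,c+[.0303,0,.07]))+bi-o+.5)*4 for c in C]); cv2.polylines(d,[np.int32(P)],True,(0,0,255),1)
h=max(len(a),len(b)); pad=lambda x: cv2.copyMakeBorder(x,0,h-len(x),0,0,0)
m=np.hstack([pad(a),pad(b)]);print(m.shape);cv2.imwrite('pics/m5.png',cv2.resize(m,None,fx=.75,fy=.75))
E
```

```text
1 15 [323.5 168.8] 0.092 [115.8  81.7]
1 15 [323.5 168.8] 0.09 [116.2  81.9]
1 15 [323.5 168.8] 0.1 [114.1  81.3]
2 23 [342.2 181.6] 0.092 [94.8 35.7]
2 23 [342.2 181.6] 0.09 [95.2 35.7]
2 23 [342.2 181.6] 0.1 [93.2 35.5]
3 26 [373.4 187.1] 0.092 [ 95.  -34.3]
3 26 [373.4 187.1] 0.09 [ 95.4 -34.4]
3 26 [373.4 187.1] 0.1 [ 93.4 -34. ]
tool in heater mm [  29.5 -290.8  207.5] force heater [-0.34 -0.47 -0.37]
rotvec tool deg [ 0.7  -0.2  -0.13]
q7 [ 15.  34.  22.  83. -14.  65.  30.]
(460, 1060, 3)
```

View pics/m5.png

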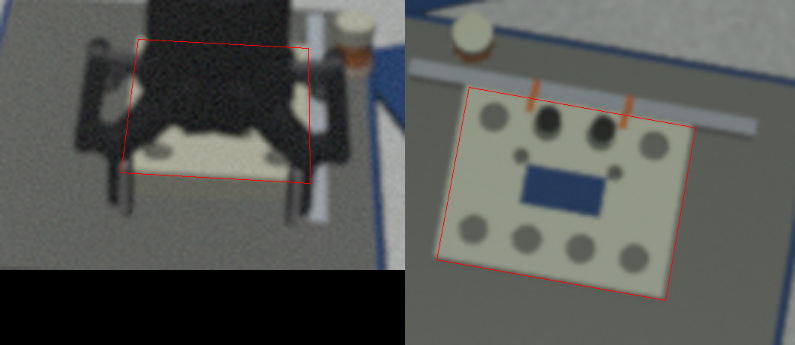

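The top view matches the predicted seated outline. The hand blocks the side view, so I'll move it clear and check flatness.

>>> carry_out([
  [[-0.02,-0.035,0,0,0,0,1],[-0.02,-0.035,0,0,0,0,1],[-0.02,-0.035,0,0,0,0,1],[-0.02,-0.035,0,0,0,0,1],[-0.02,-0.03,0,0,0,0,1],[0,0,0,0,0,0,1],[0,0,0,0,0,0,1]],
])

```text
time: 11.55
position: [0.4027, -0.279, 0.3024]
ee_rot: [[-0.005, 0.99, -0.144], [0.022, -0.144, -0.989], [-1.0, -0.008, -0.021]]
force: [1.7, -0.0, -0.5]
width: 1.004
```

```bash
python3 - <<'E'
from fit import *
S=get_image('side');q=np.load('q.npy')
d=cv2.resize(S['frame'][215:305,280:415],None,fx=5,fy=5,interpolation=2)
C=np.array([(.065,.085,.02),(.065,-.085,.02),(-.065,-.085,.02),(-.065,.085,.02)])
for pitch,col in((0,(0,0,255)),(.08,(0,255,0))):
    P=np.array([(proj(S,tp(q,[.0303,0,0,pitch],c))+(.95,-.05)-(280,215)+.5)*5 for c in C]); cv2.polylines(d,[np.int32(P)],True,col,1)
cv2.imwrite('pics/m6.png',d)
E
```

```text
(no output)
```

View pics/m6.png

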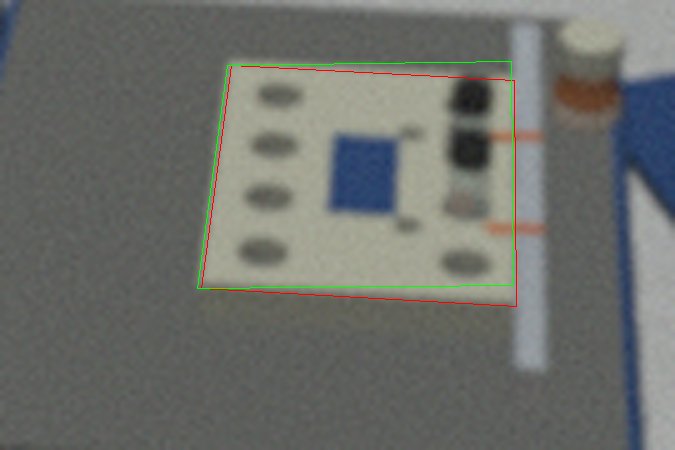

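The tray edges follow the red flat outline, with the rear right corner at about (516,304). They don't follow the green propped one. The marks meet, and both vials are standing.

```bash
python3 -c "
from plant import *
print(sign_off())"
```

```text
the job is handed in; nothing more can be done
None
```

The tray is seated: its holes have dropped over the pins and it lies flat on the deck. I pushed it from the front up to the fence with the spread fingers, then slid it about 25 mm left along the fence until the pins stopped it. The pins showed up as a side force of about 11 N. I handed the job in with the hand well clear, after about 12 s of robot time.

**Last checks:**
- **Position:** in the top view the tray matches the predicted seated outline, and its orange marks meet those on the fence.
- **Flatness:** in the side view its edges follow the flat outline, not the propped one.
- **Vials and jar:** both vials are standing in their wells and the jar is where it was. I did not re-check the other bench items, but the hand went nowhere near them while low.

**Disagreements:** in the first pose fit the heater's deck corners were 2–4 pixels off, so I relied on the fence and tray features, which fitted to within about half a pixel. During the sideways push the fingers rose unexpectedly to about 8 mm above the height I wanted. I lowered them again, and the tray was not disturbed.

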